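# Gauge the unknown gap of a sheet brake

### The arm

A 7-joint arm with a two-finger parallel gripper is mounted at the origin on the work surface. World frame = base frame: x ahead of the robot, y to its left, z up, the work surface at z = 0. Lengths are in m, angles in rad, forces in N, time in s.
With the tool pointing down it reaches from about 0.4 to 0.85 m from the base axis. Payload 10.4 kg.
Tool frame: the origin (TCP) lies on the mounting face of the last link; the fingertips stand r.tips_ahead ahead of it and the grasp point (between the pads) lies 164 mm ahead of it (r.tips_ahead is the distance from the TCP to the fingertips, in m); z points along the fingers, y is the line along which they close (so a half turn about z gives the same grasp; the last joint's range is limited). The gripper opens to 87 mm and grips with 3 to 60 N. Pads are 19 mm wide; open, the fingers measure 117 mm over their backs; the gripper's body (75 mm by 190 mm) begins 51 mm behind the grasp point.
Start: joints at [1.15, 0.332, -0.065, 1.46, 0.022, 1.35, -0.088], TCP at [0.242, -0.576, 0.405] pointing down, gripper open.
Joint ranges: [-2.6, 2.6], [-0.5, 2.12], [-1.47, 1.34], [0.16, 2.42], [-1.27, 4.41], [0.06, 2.06], [-2.6, 2.6]. Speed limits (rad/s): [2.22, 2.22, 2.79, 2.79, 3.14, 3.14, 3.14].

### API

Orientations are given as a unit quaternion [x, y, z, w].
In Python, from bench import telemetry, imaging, job, r gives the robot as it stands.
- The arm moves only by the tool move_arm, never from a script. Its argument "steps" is a list of rows, each an object of numbers: "dx", "dy", "dz": the shift along the tool's x, y, z in cm; "spin": the turn about the tool's z in rad. In form: [{"dx": .., "dy": .., "dz": .., "spin": ..}, ...]. A call has 1 to 12 rows; each row shifts and turns the commanded pose from where the row before left it, along the tool's axes as they then stand; what a row does not reach is not made up. A row lasts 1/10 s, in which the tool goes at most 50 mm and 8.59 degrees, less where a joint would pass 70% of its speed; a pose out of reach is approached as far as the arm can. A call with a gripper value outside its range is refused whole. "claw" is the finger opening in cm, from 0 to 8.7, set as the call begins (left out, the last holds). The fingers move at their own pace and stop on an object; "squeeze" is the grip in N (left out, the last holds). Time passes only in rows, so rows that do not move let the fingers close. It gives the time, the measured TCP pose, the force, the opening and the grip force at its end, in the units of the state.
- telemetry.read_state(): the state, without advancing time (a new reading comes with each control period).
- imaging.camera(name): name is "scene" or "side" or "wrist"; returns a dict with "img" (480x640x3 uint8, red, green, blue), "camera_matrix" (3x3 intrinsics, pixels), "R" (3x3) and "t" (3): a world point X has camera coordinates R X + t. Camera axes: x right, y down, z forward; pixel columns grow to the right and rows downward; lengths in m; the calibration is good to about 2 mm. A picture is of the moment at which its call begins. There is no depth.
- job.close_job(): hands the job in; it is judged then, once.
The state is a dict: "time": time; "joint_positions": joint angles; "joint_vel": joint speeds; "joint_torque": joint torques, N m; "ee_pos": TCP position; "eef_rot": TCP orientation; "ft_force": force on the tool from outside, world axes, zero at the start; "torque": the same for the moment, N m; "width": finger opening in m; "grip_force": force on a finger pad.
Only numpy, scipy, OpenCV 4.12 (cv2) and the standard library are available. Lean on these libraries where they do the work, as an engineer would, in place of code of your own. Each camera call takes 0.05 s, during which the arm holds its last target. There are 200 camera calls.

### The job

The bar of this little sheet brake stands at an unknown height above the bed; find its gap with the four gauge plates lying in the lanes in front of it. Starting with the thinnest and going up one size at a time, push each plate straight along its lane under the bar until its nose is at or close to the rear body behind the bar, and stop at the first plate that binds against the bar's front edge: press it there without forcing it, leave it there with the thinner plates left under the bar, and leave the thicker plates where they lie. Then slide the brass pointer on the brake's rear body sideways until it stands in line with the plate that bound, and do not disturb the hammer, the parts box or the jar.

Things in the scene. Friction and masses are not known exactly. Their poses are not given: they have to be found in the camera images.
- brake: Fixed sheet brake. Origin on the table under the middle of the bar's front edge (the edge facing the robot); x along the lanes, under the bar and away from the robot, y along the bar, z up. Flat steel bed, top 20 mm above the table, x = -190 to 170 mm, 350 mm wide. Four lanes along x at y = -112.5, -37.5, 37.5, 112.5 mm, between ribs 4 mm high, 44 mm apart, x = -95 to -5 mm.
- bar_edge (a point): Point on the bed (20 mm above the table) under the middle of the bar's front edge, axes as the brake's. The rigid steel bar is 316 mm wide (y), 30 mm deep (x = 0 to 30 mm), 22 mm high; the gap from bed to bar is the same all along, unknown, 7 to 17 mm.
- rear_top (a point): Middle of the top of the green rear body, 62 mm above the table; this body fills brake x = 70 to 170 mm and stops a plate 70 mm past the bar's front edge. Green end cheeks at brake y = +-158 to 172 mm, x = 0 to 170 mm, are 78 mm above the table.
- gauge_1: Loose flat aluminium plate with 1 black dot on top, 100 x 40 mm, 6 mm thick (thinnest), about 93 g, flat on the bed in one of the lanes. Origin: centre of its underside; x along its length towards the bar: nose at +50, tail at -50 mm. Starts 10 to 40 mm short of the bar. If thinner than the gap it slides under with 1 mm or more to spare, under 4 N; if thicker it stops dead at the bar's front edge.
- gauge_2: Loose flat aluminium plate with 2 black dots on top, 100 x 40 mm, 10 mm thick (second thinnest), about 128 g, flat on the bed in one of the lanes. Origin: centre of its underside; x along its length towards the bar: nose at +50, tail at -50 mm. Starts 10 to 40 mm short of the bar. If thinner than the gap it slides under with 1 mm or more to spare, under 4 N; if thicker it stops dead at the bar's front edge.
- gauge_3: Loose flat aluminium plate with 3 black dots on top, 100 x 40 mm, 14 mm thick (second thickest), about 163 g, flat on the bed in one of the lanes. Origin: centre of its underside; x along its length towards the bar: nose at +50, tail at -50 mm. Starts 10 to 40 mm short of the bar. If thinner than the gap it slides under with 1 mm or more to spare, under 4 N; if thicker it stops dead at the bar's front edge.
- gauge_4: Loose flat aluminium plate with 4 black dots on top, 100 x 40 mm, 18 mm thick (thickest), about 198 g, flat on the bed in one of the lanes. Origin: centre of its underside; x along its length towards the bar: nose at +50, tail at -50 mm. Starts 10 to 40 mm short of the bar. If thinner than the gap it slides under with 1 mm or more to spare, under 4 N; if thicker it stops dead at the bar's front edge.
- pointer (a joint): Sliding travel of the brass pointer along the brake's y, in m: 0 at the end stop at brake y = -148 mm, growing towards +y, up to 0.296. It starts parked near 0. Moves with about 2 N of friction and stays where it is left.
- pointer_fin (a point): Centre of the pointer's upright fin (14 x 14 mm, 38 mm tall, its top 112 mm above the table, standing on a 26 mm wide carriage whose top is 74 mm above the table); pushed sideways by the fin. It runs at brake x = 91 mm.
- hammer: Bystander: hammer lying on the table to the left of the brake. Leave it alone.
- parts_box: Bystander: open white parts box 150 x 100 x 45 mm, on the table to the right of the brake. Leave it alone.
- jar: Bystander: jar 60 mm across, 70 mm high, on the table to the right of the brake. Leave it alone.
There are look-alikes about, which are no part of the job. Leave any green or red look-alike of the gauge_1 alone.

How it is judged:
On the way, in this order (a step that is already met when the one before it is completed fails the run):
1. the thinnest plate lies under the bar, nose at least 45 mm past the bar's front edge (x of gauge_1 in the frame of brake above -0.005 m and z of gauge_1 in the frame of brake below 0.025 m), for 0.2 s.
2. with every thinner plate under the bar, the next one is pressed against the bar's front edge (more than 0.5 N) and does not enter ((((x of gauge_1 in the frame of brake above -0.005 m and z of gauge_1 in the frame of brake below 0.025 m) and x of gauge_2 in the frame of brake between -0.08 and -0.044 m and (contact force between gauge_2 and bar_a_face above 0.5 N or contact force between gauge_2 and bar_b_face above 0.5 N or contact force between gauge_2 and bar_c_face above 0.5 N)) or ((x of gauge_1 in the frame of brake above -0.005 m and z of gauge_1 in the frame of brake below 0.025 m) and (x of gauge_2 in the frame of brake above -0.005 m and z of gauge_2 in the frame of brake below 0.025 m) and x of gauge_3 in the frame of brake between -0.08 and -0.044 m and (contact force between gauge_3 and bar_a_face above 0.5 N or contact force between gauge_3 and bar_b_face above 0.5 N or contact force between gauge_3 and bar_c_face above 0.5 N)) or ((x of gauge_1 in the frame of brake above -0.005 m and z of gauge_1 in the frame of brake below 0.025 m) and (x of gauge_2 in the frame of brake above -0.005 m and z of gauge_2 in the frame of brake below 0.025 m) and (x of gauge_3 in the frame of brake above -0.005 m and z of gauge_3 in the frame of brake below 0.025 m) and x of gauge_4 in the frame of brake between -0.08 and -0.044 m and (contact force between gauge_4 and bar_a_face above 0.5 N or contact force between gauge_4 and bar_b_face above 0.5 N or contact force between gauge_4 and bar_c_face above 0.5 N)))), for 0.05 s.
3. the pointer stands within 12 mm of the centreline of the plate that bound ((((x of gauge_1 in the frame of brake above -0.005 m and z of gauge_1 in the frame of brake below 0.025 m) and x of gauge_2 in the frame of brake between -0.08 and -0.044 m and y of pointer_fin in the frame of gauge_2 between -0.012 and 0.012 m) or ((x of gauge_1 in the frame of brake above -0.005 m and z of gauge_1 in the frame of brake below 0.025 m) and (x of gauge_2 in the frame of brake above -0.005 m and z of gauge_2 in the frame of brake below 0.025 m) and x of gauge_3 in the frame of brake between -0.08 and -0.044 m and y of pointer_fin in the frame of gauge_3 between -0.012 and 0.012 m) or ((x of gauge_1 in the frame of brake above -0.005 m and z of gauge_1 in the frame of brake below 0.025 m) and (x of gauge_2 in the frame of brake above -0.005 m and z of gauge_2 in the frame of brake below 0.025 m) and (x of gauge_3 in the frame of brake above -0.005 m and z of gauge_3 in the frame of brake below 0.025 m) and x of gauge_4 in the frame of brake between -0.08 and -0.044 m and y of pointer_fin in the frame of gauge_4 between -0.012 and 0.012 m))), for 0.2 s.
At the end, for the whole second after the job is handed in: All plates thinner than the one that bound lie under the bar, noses at least 45 mm past its front edge; the plate that bound lies with its nose no further than 6 mm past and no more than 30 mm short of the bar's front edge; the pointer is at rest within 12 mm of that plate's centreline ((((x of gauge_1 in the frame of brake above -0.005 m and z of gauge_1 in the frame of brake below 0.025 m) and x of gauge_2 in the frame of brake between -0.08 and -0.044 m and y of pointer_fin in the frame of gauge_2 between -0.012 and 0.012 m) or ((x of gauge_1 in the frame of brake above -0.005 m and z of gauge_1 in the frame of brake below 0.025 m) and (x of gauge_2 in the frame of brake above -0.005 m and z of gauge_2 in the frame of brake below 0.025 m) and x of gauge_3 in the frame of brake between -0.08 and -0.044 m and y of pointer_fin in the frame of gauge_3 between -0.012 and 0.012 m) or ((x of gauge_1 in the frame of brake above -0.005 m and z of gauge_1 in the frame of brake below 0.025 m) and (x of gauge_2 in the frame of brake above -0.005 m and z of gauge_2 in the frame of brake below 0.025 m) and (x of gauge_3 in the frame of brake above -0.005 m and z of gauge_3 in the frame of brake below 0.025 m) and x of gauge_4 in the frame of brake between -0.08 and -0.044 m and y of pointer_fin in the frame of gauge_4 between -0.012 and 0.012 m)) and velocity of joint pointer between -0.005 and 0.005 m/s); the robot touches nothing.
It fails at once if plate 2 is moved more than 10 mm before plate 1 is under the bar (distance of gauge_2 from where it was at the start of the episode above 0.01 m and x of gauge_1 in the frame of brake below -0.01 m).
It fails at once if plate 3 is moved more than 10 mm before plate 2 is under the bar (distance of gauge_3 from where it was at the start of the episode above 0.01 m and x of gauge_2 in the frame of brake below -0.01 m).
It fails at once if plate 4 is moved more than 10 mm before plate 3 is under the bar (distance of gauge_4 from where it was at the start of the episode above 0.01 m and x of gauge_3 in the frame of brake below -0.01 m).
It fails at once if a plate is forced against the bar with more than 45 N ((contact force between gauge_1 and bar_a_face above 45 N or contact force between gauge_1 and bar_b_face above 45 N or contact force between gauge_1 and bar_c_face above 45 N) or (contact force between gauge_2 and bar_a_face above 45 N or contact force between gauge_2 and bar_b_face above 45 N or contact force between gauge_2 and bar_c_face above 45 N) or (contact force between gauge_3 and bar_a_face above 45 N or contact force between gauge_3 and bar_b_face above 45 N or contact force between gauge_3 and bar_c_face above 45 N) or (contact force between gauge_4 and bar_a_face above 45 N or contact force between gauge_4 and bar_b_face above 45 N or contact force between gauge_4 and bar_c_face above 45 N)).
It fails at once if the hammer, the parts box or the jar is moved more than 20 mm (distance of any of hammer, parts_box, jar from where it was at the start of the episode above 0.02 m).
It also fails if it takes over 72 s, if anything falls off the work surface, if the arm or the gripper's body presses on something with over 40 N, if the wrist force passes 120 N, or if a joint passes its speed limit or range.

## Working session

There is one attempt and no reset: what is moved stays moved. The work goes in short steps, Python scripts to look and compute and a tool call to move; the robot and the scene stay as the last step left them, time stands still between calls to the robot, and variables do not carry over. Pictures are saved under pics/ and viewed, at most 12 in all, crops included, and the job is handed in when it is done.

Besides the shell and the picture viewer there is one more tool, called after "Emit:" by a JSON object that holds its "method" and its "body", one argument or row to a line. move_arm: Moves the arm, as the interface text tells. Its arguments: {"type":"object","properties":{"steps":{"type":"array","items":{"type":"object","properties":{"dx":{"type":"number"},"dy":{"type":"number"},"dz":{"type":"number"},"spin":{"type":"number"}}}},"claw":{"type":"number"},"squeeze":{"type":"number"}},"required":["steps"]}

```bash
mkdir -p pics; cat > h.py <<'E'
import numpy as np, cv2
from bench import telemetry, imaging, job, r
def cam(n,f=None):
    c=imaging.camera(n)
    if f: cv2.imwrite(f,cv2.cvtColor(c["img"],cv2.COLOR_RGB2BGR))
    return c
def unproj(c,u,v,z):
    K,R,t=map(np.array,(c["camera_matrix"],c["R"],c["t"]))
    d=R.T@np.linalg.solve(K,[u,v,1.]); o=-R.T@t
    return o+d*(z-o[2])/d[2]
def proj(c,X):
    K,R,t=map(np.array,(c["camera_matrix"],c["R"],c["t"]))
    p=K@(R@np.array(X)+t); return p[:2]/p[2]
E
python3 - <<'E'
from h import *
s=telemetry.read_state(); print(s, r.tips_ahead)
for n in ("scene","side"):
    c=cam(n,f"pics/{n}0.png"); print(n,-np.array(c["R"]).T@c["t"])
E
```

```text
{'time': 0.0, 'joint_positions': array([ 1.15040352,  0.33291865, -0.0647067 ,  1.4609448 ,  0.02157962,
        1.34987888, -0.08847643]), 'joint_vel': array([ 0.00124764,  0.00194048,  0.00108204,  0.0014883 ,  0.00170724,
       -0.00216716, -0.00108399]), 'joint_torque': array([-2.38638377e-04, -6.23257899e+01,  2.44066876e-02, -3.89894450e+01,
       -6.12583500e-02,  3.97303503e-02,  1.52773882e-04]), 'ee_pos': array([ 0.24208112, -0.57608298,  0.40392287]), 'eef_rot': array([ 9.80280379e-01,  1.97610345e-01, -1.65149962e-04, -7.08586797e-04]), 'ft_force': array([-0.25150315, -0.23003548,  0.22235286]), 'torque': array([ 0.02416441,  0.04872473, -0.00611625]), 'grip_force': 0.0, 'width': 0.08715302647253184} 0.1822
scene [1.09651368 0.34735147 1.24814392]
side [0.4286979  0.68172286 0.62482065]
```

View pics/scene0.png

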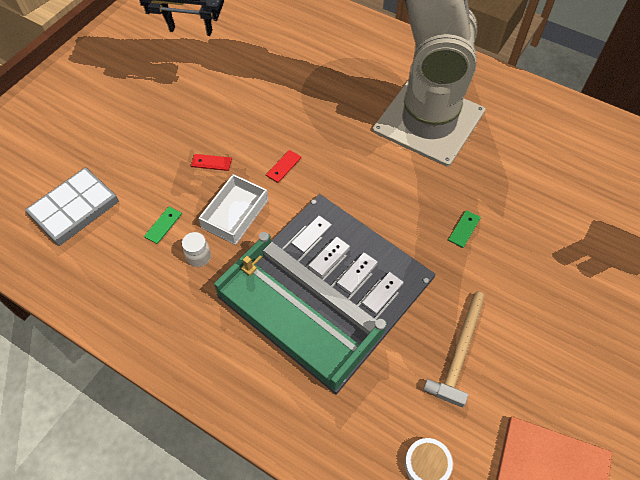

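View pics/side0.png

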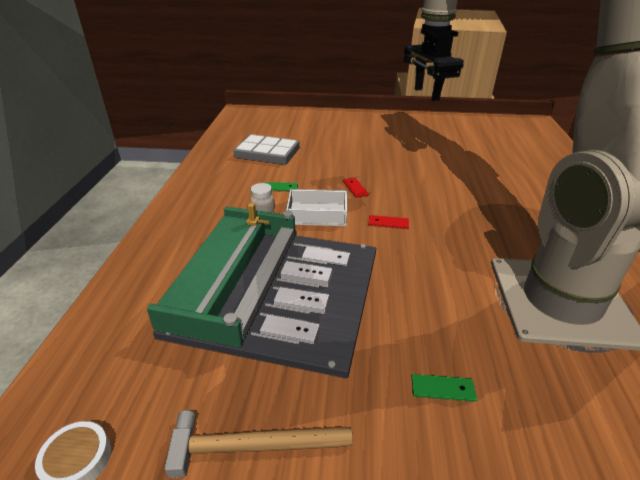

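The scene picture shows the brake with bed corners near (318,195), (434,275) and (338,390). The plates are at (311,235), (329,257), (357,273) and (382,292), and the pointer is at (250,265). Things that could be taken for gauge_1 are the red pieces at (211,162) and (284,165), the green pieces at (163,225) and (464,229), and the aluminium plates in the lanes. By the description, the plate at (311,235) is the candidate, and a close crop will check it.

```bash
python3 - <<'E'
import cv2
a=cv2.imread('pics/scene0.png')[190:340,235:435]; cv2.imwrite('pics/crop1.png',cv2.resize(a,None,fx=4,fy=4,interpolation=cv2.INTER_CUBIC))
b=cv2.imread('pics/side0.png')[200:370,150:380]; cv2.imwrite('pics/crop2.png',cv2.resize(b,None,fx=3.45,fy=3.45,interpolation=cv2.INTER_CUBIC))
E
```

```text
(no output)
```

View pics/crop1.png

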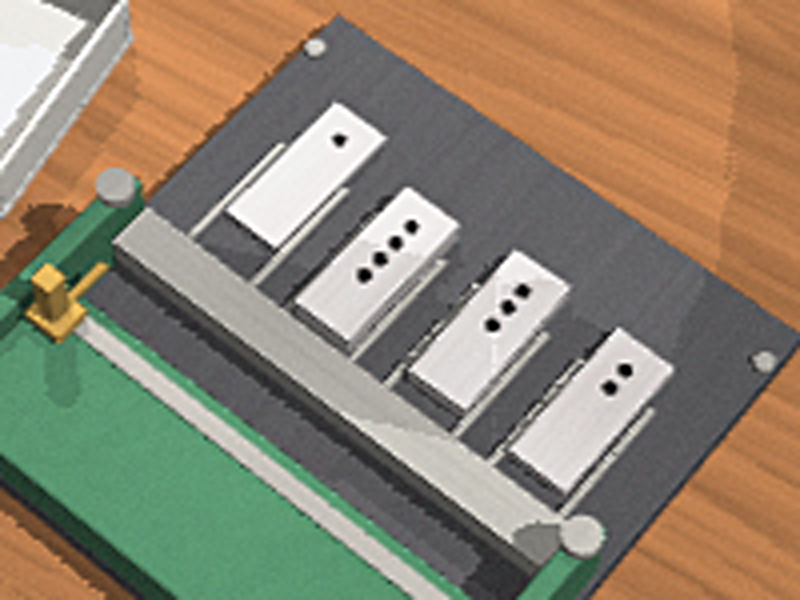

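View pics/crop2.png

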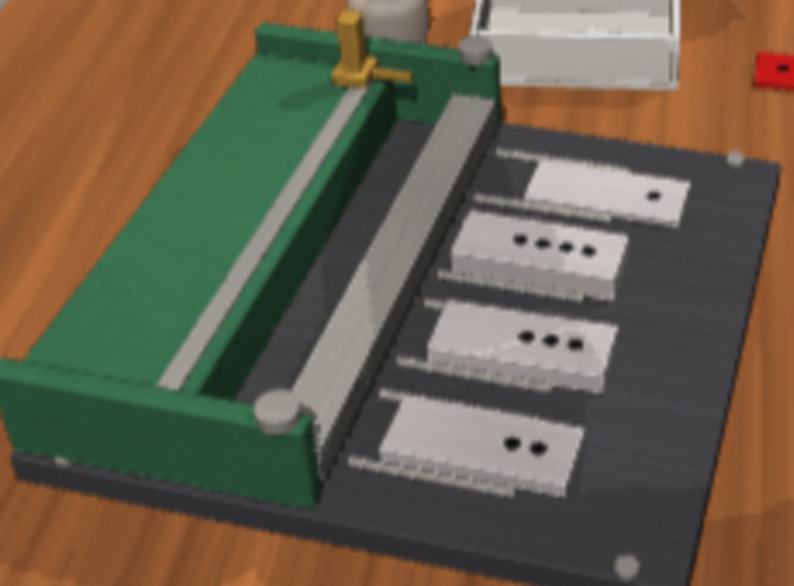

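The lane order from the pointer side is plate 1, 4, 3, 2, at brake y = -112.5, -37.5, +37.5 and +112.5 mm. In crop1, the plate 1 tail corners are at (337,102) and (386,138), and the bed's front corners are at (337,14) and (799,338).

```bash
python3 - <<'E'
from h import *
from scipy.optimize import least_squares
S=cam("scene"); D=cam("side")
s=lambda u,v:(S,235+(u+.5)/4-.5,190+(v+.5)/4-.5)
d=lambda u,v:(D,150+(u+.5)/3.45-.5,200+(v+.5)/3.45-.5)
obs=[(s(337,14),(-.19,-.175,.02)),(s(799,338),(-.19,.175,.02)),(d(778,163),(-.19,-.175,.02)),
 (d(497,58),(0,-.158,.078)) ,(d(316,440),(0,.172,.078))]
W=[unproj(*o,X[2]) for o,X in obs]
for w,(o,X) in zip(W,obs): print(X,w.round(4))
def T(p,X):
    c,s_=np.cos(p[2]),np.sin(p[2]); return np.array([p[0]+c*X[0]-s_*X[1],p[1]+s_*X[0]+c*X[1],X[2]])
f=lambda p:np.concatenate([(T(p,X)-w)[:2] for w,(o,X) in zip(W,obs)])
q=least_squares(f,[.6,0,0],loss='soft_l1',f_scale=.002); p=q.x; print(p,(q.fun*1e3).round(1)); np.save('p.npy',p)
inv=lambda w:np.array([[np.cos(p[2]),np.sin(p[2])],[-np.sin(p[2]),np.cos(p[2])]])@(w[:2]-p[:2])
for n,t,pts in ((1,6,[(337,102),(386,138),(228,208),(277,247)]),(4,18,[(408,186),(460,225)]),(3,14,[(515,250),(570,289)]),(2,10,[(620,327),(673,370)])):
    print(n,[(inv(unproj(*s(*a),.02+t/1e3))*1e3).round(1).tolist() for a in pts])
for n,t,pts in ((1,6,[(690,180),(681,226)]),(4,18,[(628,236),(614,284)]),(3,14,[(617,325),(605,379)]),(2,10,[(583,430),(567,487)])):
    print('side',n,[(inv(unproj(*d(*a),.02+t/1e3))*1e3).round(1).tolist() for a in pts])
print('fin',(inv(unproj(*s(48,272),.112))*1e3).round(1),(inv(unproj(*d(350,14),.112))*1e3).round(1))
for y in (-.1125,-.0375,.0375,.1125):print([T(p,(x,y,0)).round(4).tolist() for x in (-.19,-.13,0)])
print('fin',T(p,(.091,-.14,0)))
E
```

```text
(-0.19, -0.175, 0.02) [ 0.375  -0.1197  0.02  ]
(-0.19, 0.175, 0.02) [0.4273 0.225  0.02  ]
(-0.19, -0.175, 0.02) [ 0.3724 -0.119   0.02  ]
(0, -0.158, 0.078) [ 0.5605 -0.1381  0.078 ]
(0, 0.172, 0.078) [0.6004 0.1996 0.078 ]
[ 0.58584997  0.0253541  -0.14667773] [-2.7 -0.3 -3.8  1.2 -0.1 -1.   2.3  7.1 10.6 -4.1]
1 [[-135.0, -129.6], [-134.4, -90.5], [-37.2, -130.5], [-36.0, -91.1]]
4 [[-111.5, -54.7], [-110.6, -14.8]]
3 [[-120.0, 18.6], [-120.2, 58.6]]
2 [[-120.9, 94.3], [-118.4, 133.6]]
side 1 [[-138.2, -134.3], [-141.2, -87.4]]
side 4 [[-114.3, -56.1], [-115.6, -12.2]]
side 3 [[-124.0, 16.6], [-127.0, 59.3]]
side 2 [[-123.4, 94.3], [-124.7, 133.5]]
fin [  89.9 -141.2] [  89.5 -142.3]
[[0.3814, -0.0582, 0.0], [0.4408, -0.0669, 0.0], [0.5694, -0.0859, 0.0]]
[[0.3924, 0.016, 0.0], [0.4518, 0.0073, 0.0], [0.5804, -0.0117, 0.0]]
[[0.4034, 0.0902, 0.0], [0.4627, 0.0815, 0.0], [0.5913, 0.0625, 0.0]]
[[0.4143, 0.1644, 0.0], [0.4737, 0.1556, 0.0], [0.6023, 0.1366, 0.0]]
fin [ 0.65541149 -0.12644246  0.        ]
```

```bash
cat >> h.py <<'E'
P=np.array([.588,.0245,-.150])
M=np.array([[np.cos(P[2]),np.sin(P[2])],[-np.sin(P[2]),np.cos(P[2])]])
def st():
    s=telemetry.read_state(); q=s["eef_rot"]; yaw=2*np.arctan2(q[1],q[0])
    b=M@(s["ee_pos"][:2]-P[:2])*1e3
    print("t",round(s["time"],2),"brake xy mm",b.round(1),"tip z",round((s["ee_pos"][2]-r.tips_ahead)*1e3,1),"yaw err",round((yaw-P[2]+np.pi)%(2*np.pi)-np.pi,4),"F brake",(M@s["ft_force"][:2]).round(1),s["ft_force"][2].round(1),"w",round(s["width"],4))
E
python3 -c "from h import *; st()"
```

```text
t 0.2 brake xy mm [-252.3 -645.6] tip z 222.1 yaw err 0.5478 F brake [-0.3  0.4] -0.0 w 0.0871
```

Emit:
{"method": "move_arm", "body": {
  "steps": [
    {"spin":0.137},
    {"spin":0.137},
    {"spin":0.137},
    {"spin":0.137},
    {},
    {}
  ],
  "claw": 0
}}

```text
$.steps[0]: bad value
```

```bash
python3 -c "from h import *; st()"
```

```text
t 0.2 brake xy mm [-252.3 -645.6] tip z 222.1 yaw err 0.5478 F brake [-0.3  0.4] -0.0 w 0.0871
```

Emit:
{"method": "move_arm", "body": {
  "steps": [
    {"dx":0,"dy":0,"dz":0,"spin":0.137},
    {"dx":0,"dy":0,"dz":0,"spin":0.137},
    {"dx":0,"dy":0,"dz":0,"spin":0.137},
    {"dx":0,"dy":0,"dz":0,"spin":0.137},
    {"dx":1,"dy":-4,"dz":0,"spin":0},
    {"dx":1,"dy":-4,"dz":0,"spin":0},
    {"dx":1,"dy":-4,"dz":0,"spin":0},
    {"dx":1,"dy":-4,"dz":0,"spin":0},
    {"dx":0,"dy":0,"dz":0,"spin":0},
    {"dx":0,"dy":0,"dz":0,"spin":0}
  ],
  "claw": 0
}}

```text
time: 1.2
ee_pos: [0.3059, -0.4234, 0.405]
eef_rot: [0.997, -0.074, 0.0, 0.0]
ft_force: [0.6, 0.3, 0.3]
width: 0.0148
grip_force: 0.0
```

```bash
python3 -c "from h import *; st()"
```

```text
t 1.2 brake xy mm [-212. -485.] tip z 222.8 yaw err 0.0015 F brake [0.6 0.4] 0.3 w 0.0148
```

Emit:
{"method": "move_arm", "body": {
  "steps": [
    {"dx":0.4,"dy":-4,"dz":0,"spin":0},
    {"dx":0.4,"dy":-4,"dz":0,"spin":0},
    {"dx":0.4,"dy":-4,"dz":0,"spin":0},
    {"dx":0.4,"dy":-4,"dz":0,"spin":0},
    {"dx":0.4,"dy":-4,"dz":0,"spin":0},
    {"dx":0.4,"dy":-4,"dz":0,"spin":0},
    {"dx":0.4,"dy":-4,"dz":0,"spin":0},
    {"dx":0.4,"dy":-4,"dz":0,"spin":0},
    {"dx":0.4,"dy":-4,"dz":0,"spin":0},
    {"dx":0.3,"dy":-1.2,"dz":0,"spin":0},
    {"dx":0,"dy":0,"dz":0,"spin":0},
    {"dx":0,"dy":0,"dz":0,"spin":0}
  ]
}}

```text
time: 2.4
ee_pos: [0.3998, -0.0638, 0.4046]
eef_rot: [0.997, -0.076, -0.0, 0.0]
ft_force: [0.5, 0.1, -0.2]
width: 0.0003
grip_force: 0.0
```

```bash
python3 -c "from h import *; st()"
```

```text
t 2.4 brake xy mm [-172.9 -115.5] tip z 222.4 yaw err -0.0023 F brake [0.4 0.2] -0.2 w 0.0003
```

Emit:
{"method": "move_arm", "body": {
  "steps": [
    {"dx":0,"dy":-0.3,"dz":4,"spin":0},
    {"dx":0,"dy":0,"dz":4,"spin":0},
    {"dx":0,"dy":0,"dz":4,"spin":0},
    {"dx":0,"dy":0,"dz":4,"spin":0},
    {"dx":0,"dy":0,"dz":2.5,"spin":0},
    {"dx":0,"dy":0,"dz":0,"spin":0},
    {"dx":0,"dy":0,"dz":0,"spin":0}
  ]
}}

```text
time: 3.1
ee_pos: [0.4004, -0.0603, 0.2202]
eef_rot: [0.997, -0.076, -0.0, -0.0]
ft_force: [0.1, 0.2, 0.4]
width: 0.0006
grip_force: 0.0
```

```bash
python3 - <<'E'
from h import *
st()
c=cam("side"); a=c["img"][170:370,150:400]; cv2.imwrite('pics/c3.png',cv2.cvtColor(cv2.resize(a,None,fx=3,fy=3,interpolation=cv2.INTER_CUBIC),4))
E
```

```text
t 3.1 brake xy mm [-172.8 -111.9] tip z 38.0 yaw err -0.0022 F brake [0.  0.2] 0.4 w 0.0006
```

View pics/c3.png

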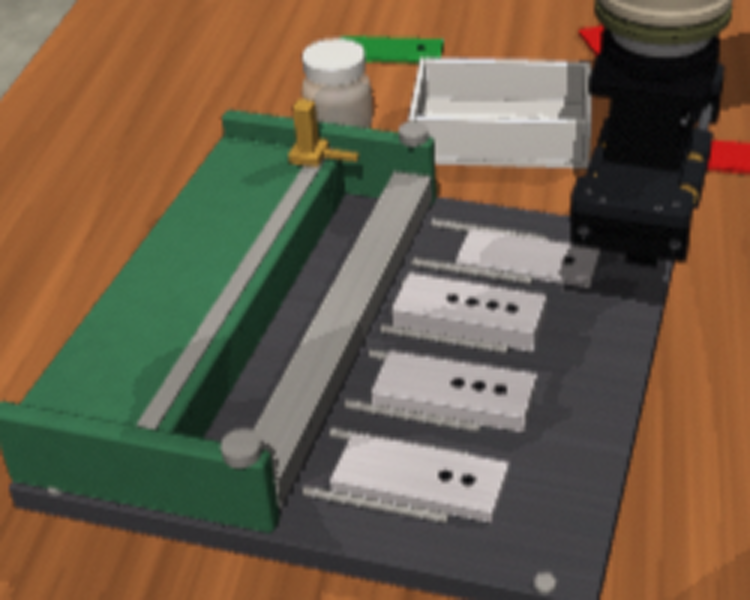

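The crop shows the closed fingers at about (655,255), behind plate 1's tail at (590,265). The way there is clear, so I go down and push.

Emit:
{"method": "move_arm", "body": {
  "steps": [
    {"dx":0,"dy":0,"dz":1,"spin":0},
    {"dx":0,"dy":0,"dz":0.5,"spin":0},
    {"dx":0,"dy":0,"dz":0,"spin":0},
    {"dx":0,"dy":0,"dz":0,"spin":0},
    {"dx":0.5,"dy":0,"dz":0,"spin":0},
    {"dx":0.5,"dy":0,"dz":0,"spin":0},
    {"dx":0.5,"dy":0,"dz":0,"spin":0},
    {"dx":0.5,"dy":0,"dz":0,"spin":0},
    {"dx":0.5,"dy":0,"dz":0,"spin":0},
    {"dx":0.5,"dy":0,"dz":0,"spin":0},
    {"dx":0,"dy":0,"dz":0,"spin":0},
    {"dx":0,"dy":0,"dz":0,"spin":0}
  ]
}}

```text
time: 4.35
ee_pos: [0.43, -0.0635, 0.2047]
eef_rot: [0.997, -0.075, -0.0, -0.0]
ft_force: [0.5, 0.0, 0.2]
width: 0.0003
grip_force: 0.0
```

```bash
python3 -c "from h import *; st()"
```

```text
t 4.35 brake xy mm [-143.1 -110.6] tip z 22.5 yaw err -0.0002 F brake [0.5 0.1] 0.2 w 0.0003
```

Emit:
{"method": "move_arm", "body": {
  "steps": [
    {"dx":0.7,"dy":0.05,"dz":0,"spin":0},
    {"dx":0.7,"dy":0.05,"dz":0,"spin":0},
    {"dx":0.7,"dy":0,"dz":0,"spin":0},
    {"dx":0.7,"dy":0,"dz":0,"spin":0},
    {"dx":0.7,"dy":0,"dz":0,"spin":0},
    {"dx":0.7,"dy":0,"dz":0,"spin":0},
    {"dx":0.7,"dy":0,"dz":0,"spin":0},
    {"dx":0.7,"dy":0,"dz":0,"spin":0},
    {"dx":0,"dy":0,"dz":0,"spin":0},
    {"dx":0,"dy":0,"dz":0,"spin":0}
  ]
}}

```text
time: 5.35
ee_pos: [0.4853, -0.0729, 0.2047]
eef_rot: [0.997, -0.075, -0.0, -0.0]
ft_force: [-0.0, 0.1, 1.3]
width: 0.0002
grip_force: 0.0
```

```bash
python3 - <<'E'
from h import *
st()
c=cam("scene"); a=c["img"][190:340,235:435]; cv2.imwrite('pics/c4.png',cv2.cvtColor(cv2.resize(a,None,fx=4,fy=4,interpolation=cv2.INTER_CUBIC),4))
E
```

```text
t 5.35 brake xy mm [ -87.  -111.6] tip z 22.5 yaw err -0.0001 F brake [-0.1  0.1] 1.3 w 0.0002
```

View pics/c4.png

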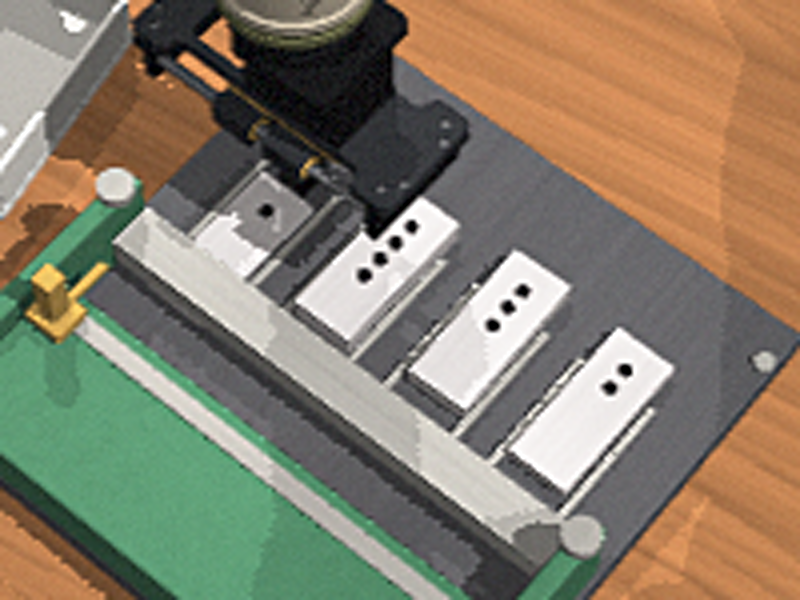

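Plate 1 is going under the bar: its dot is at (266,210) and its nose is hidden by the bar. I carry on.

Emit:
{"method": "move_arm", "body": {
  "steps": [
    {"dx":0.6,"dy":0,"dz":0,"spin":0},
    {"dx":0.6,"dy":0,"dz":0,"spin":0},
    {"dx":0.6,"dy":0,"dz":0,"spin":0},
    {"dx":0.6,"dy":0,"dz":0,"spin":0},
    {"dx":0.5,"dy":0,"dz":0,"spin":0},
    {"dx":0.5,"dy":0,"dz":0,"spin":0},
    {"dx":0,"dy":0,"dz":0,"spin":0},
    {"dx":0,"dy":0,"dz":0,"spin":0},
    {"dx":0,"dy":0,"dz":0,"spin":0}
  ]
}}

```text
time: 6.3
ee_pos: [0.5187, -0.078, 0.2047]
eef_rot: [0.997, -0.075, -0.0, 0.0]
ft_force: [-0.7, 0.5, -1.0]
width: 0.0006
grip_force: 0.0
```

```bash
python3 -c "from h import *; st()"
```

```text
t 6.3 brake xy mm [ -53.2 -111.7] tip z 22.5 yaw err -0.0001 F brake [-0.7  0.4] -1.0 w 0.0006
```

Emit:
{"method": "move_arm", "body": {
  "steps": [
    {"dx":-0.5,"dy":0,"dz":0,"spin":0},
    {"dx":-1,"dy":0,"dz":-2,"spin":0},
    {"dx":-1,"dy":0,"dz":-3,"spin":0},
    {"dx":-2,"dy":-3,"dz":-1,"spin":0},
    {"dx":-2,"dy":-4,"dz":0,"spin":0},
    {"dx":-2,"dy":-4,"dz":0,"spin":0},
    {"dx":-1.5,"dy":-4,"dz":0,"spin":0},
    {"dx":-0.5,"dy":-4,"dz":0,"spin":0},
    {"dx":0,"dy":-3.4,"dz":0,"spin":0},
    {"dx":0,"dy":0,"dz":0,"spin":0},
    {"dx":0,"dy":0,"dz":0,"spin":0}
  ]
}}

```text
time: 7.4
ee_pos: [0.448, 0.1595, 0.2646]
eef_rot: [0.997, -0.074, -0.0, 0.0]
ft_force: [-0.4, -0.7, -0.1]
width: 0.0003
grip_force: 0.0
```

```bash
python3 - <<'E'
from h import *
st()
c=cam("scene"); a=c["img"][190:340,235:435]; cv2.imwrite('pics/c5.png',cv2.cvtColor(cv2.resize(a,None,fx=4,fy=4,interpolation=cv2.INTER_CUBIC),4))
E
```

```text
t 7.4 brake xy mm [-158.6  112.6] tip z 82.4 yaw err 0.0015 F brake [-0.3 -0.8] -0.1 w 0.0003
```

View pics/c5.png

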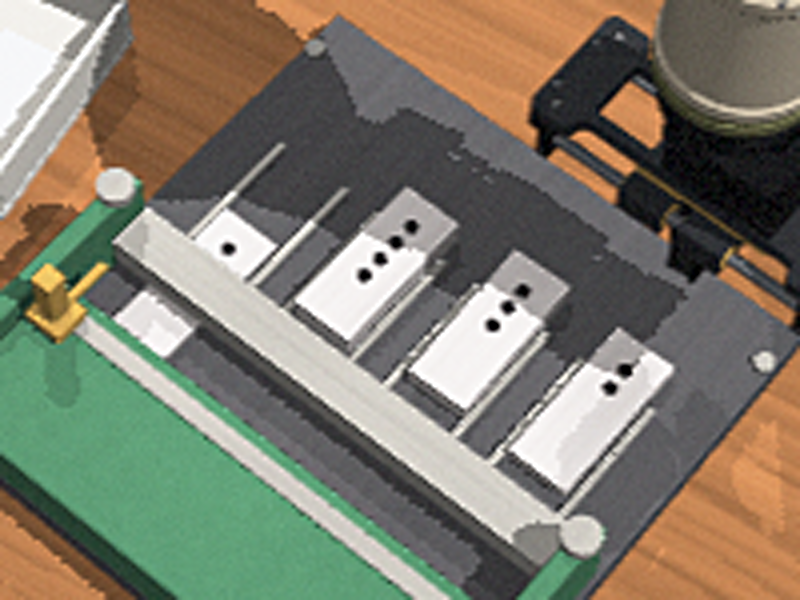

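Plate 1 is under the bar: its tail edge is near (250,228) and its nose at (155,325), close to the rear body. The fingers are at (690,270), behind plate 2's tail at (645,348).

Emit:
{"method": "move_arm", "body": {
  "steps": [
    {"dx":0,"dy":0,"dz":2.5,"spin":0},
    {"dx":0,"dy":0,"dz":2.3,"spin":0},
    {"dx":0,"dy":0,"dz":1,"spin":0},
    {"dx":0,"dy":0,"dz":0,"spin":0},
    {"dx":0.5,"dy":0,"dz":0,"spin":0},
    {"dx":0.5,"dy":0,"dz":0,"spin":0},
    {"dx":0.5,"dy":0,"dz":0,"spin":0},
    {"dx":0.5,"dy":0,"dz":0,"spin":0},
    {"dx":0.5,"dy":0,"dz":0,"spin":0},
    {"dx":0.5,"dy":0,"dz":0,"spin":0},
    {"dx":0,"dy":0,"dz":0,"spin":0},
    {"dx":0,"dy":0,"dz":0,"spin":0}
  ]
}}

```text
time: 8.65
ee_pos: [0.4782, 0.1547, 0.2067]
eef_rot: [0.997, -0.075, -0.0, -0.0]
ft_force: [-0.1, 0.5, 0.8]
width: 0.0007
grip_force: 0.0
```

```bash
python3 -c "from h import *; st()"
```

```text
t 8.65 brake xy mm [-128.   112.3] tip z 24.5 yaw err -0.0003 F brake [-0.2  0.5] 0.8 w 0.0007
```

Emit:
{"method": "move_arm", "body": {
  "steps": [
    {"dx":0.2,"dy":0,"dz":0,"spin":0},
    {"dx":0.2,"dy":0,"dz":0,"spin":0},
    {"dx":0.2,"dy":0,"dz":0,"spin":0},
    {"dx":0.2,"dy":0,"dz":0,"spin":0},
    {"dx":0.2,"dy":0,"dz":0,"spin":0}
  ]
}}

```text
time: 9.15
ee_pos: [0.4882, 0.1532, 0.2067]
eef_rot: [0.997, -0.075, -0.0, 0.0]
ft_force: [0.0, 0.2, -0.6]
width: 0.0005
grip_force: 0.2
```

```bash
python3 -c "from h import *; st()"
```

```text
t 9.15 brake xy mm [-117.9  112.3] tip z 24.5 yaw err -0.0002 F brake [0.  0.2] -0.6 w 0.0005
```

Emit:
{"method": "move_arm", "body": {
  "steps": [
    {"dx":0.1,"dy":0,"dz":0,"spin":0},
    {"dx":0.1,"dy":0,"dz":0,"spin":0},
    {"dx":0.1,"dy":0,"dz":0,"spin":0},
    {"dx":0.1,"dy":0,"dz":0,"spin":0}
  ]
}}

```text
time: 9.55
ee_pos: [0.4913, 0.1529, 0.2066]
eef_rot: [0.997, -0.075, -0.001, 0.0]
ft_force: [-8.6, 0.0, 6.3]
width: 0.0005
grip_force: 4.5
```

Emit:
{"method": "move_arm", "body": {
  "steps": [
    {"dx":0.1,"dy":0,"dz":0,"spin":0},
    {"dx":0.1,"dy":0,"dz":0,"spin":0}
  ]
}}

```text
time: 9.75
ee_pos: [0.4921, 0.153, 0.2063]
eef_rot: [0.997, -0.074, -0.003, 0.001]
ft_force: [-16.8, 0.3, 12.9]
width: 0.0005
grip_force: 8.4
```

Emit:
{"method": "move_arm", "body": {
  "steps": [
    {"dx":0.1,"dy":0,"dz":0,"spin":0},
    {"dx":0.1,"dy":0,"dz":0,"spin":0}
  ]
}}

```text
time: 9.95
ee_pos: [0.4929, 0.1531, 0.2061]
eef_rot: [0.997, -0.074, -0.004, 0.001]
ft_force: [-24.4, 0.2, 19.0]
width: 0.0004
grip_force: 12.4
```

```bash
python3 -c "from h import *; st()"
```

```text
t 9.95 brake xy mm [-113.2  112.9] tip z 23.9 yaw err 0.0016 F brake [-24.2  -3.5] 19.0 w 0.0004
```

Plate 2 binds. The tool stopped near brake x = -114 mm with about 24 N, which puts the nose at x ≈ 0. I back off and check.

Emit:
{"method": "move_arm", "body": {
  "steps": [
    {"dx":-0.3,"dy":0,"dz":0,"spin":0},
    {"dx":-0.7,"dy":0,"dz":0,"spin":0},
    {"dx":-1,"dy":0,"dz":0,"spin":0},
    {"dx":0,"dy":0,"dz":-3,"spin":0},
    {"dx":0,"dy":0,"dz":-4,"spin":0},
    {"dx":0,"dy":0,"dz":-4,"spin":0},
    {"dx":0,"dy":4,"dz":0,"spin":0},
    {"dx":1,"dy":4,"dz":0,"spin":0},
    {"dx":2,"dy":4,"dz":0,"spin":0},
    {"dx":3,"dy":3,"dz":0,"spin":0},
    {"dx":3,"dy":3,"dz":0,"spin":0},
    {"dx":3,"dy":3,"dz":0,"spin":0}
  ]
}}

```text
time: 11.15
ee_pos: [0.5638, -0.072, 0.317]
eef_rot: [0.997, -0.075, 0.001, 0.0]
ft_force: [-0.0, 0.3, 0.8]
width: 0.0002
grip_force: 0.0
```

```bash
python3 - <<'E'
from h import *
st()
c=cam("side"); a=c["img"][170:370,150:400]; cv2.imwrite('pics/c6.png',cv2.cvtColor(cv2.resize(a,None,fx=3,fy=3,interpolation=cv2.INTER_CUBIC),4))
E
```

```text
t 11.15 brake xy mm [ -9.5 -99.1] tip z 134.8 yaw err -0.0005 F brake [-0.1  0.3] 0.8 w 0.0002
```

View pics/c6.png

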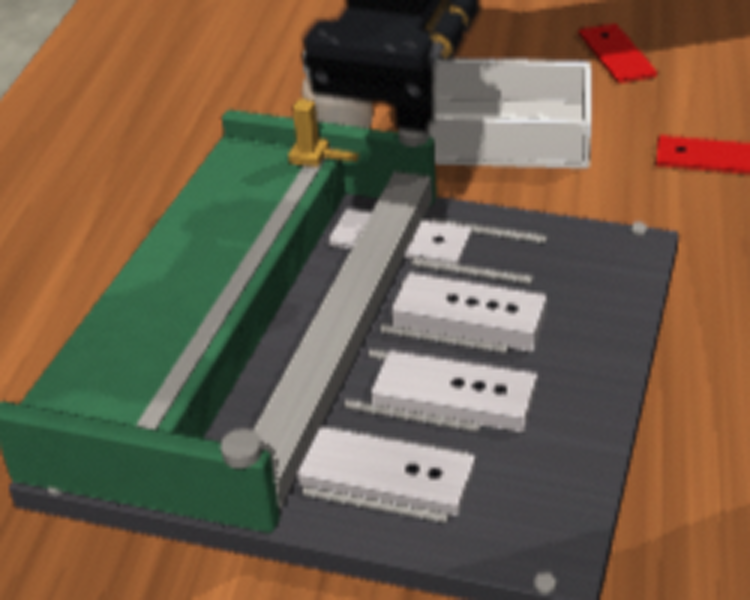

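Plate 2's nose at (312,455) is up against the bar's front edge. Plate 1 is under the bar, with its dot at (438,239), and plates 3 and 4 have not moved. Now the pointer: its fin is at (305,120).

Emit:
{"method": "move_arm", "body": {
  "steps": [
    {"dx":0,"dy":4,"dz":0,"spin":0},
    {"dx":2,"dy":4,"dz":0,"spin":0},
    {"dx":4,"dy":0.2,"dz":0,"spin":0},
    {"dx":4,"dy":0,"dz":0,"spin":0},
    {"dx":0,"dy":0,"dz":0,"spin":0},
    {"dx":0,"dy":0,"dz":0,"spin":0}
  ]
}}

```text
time: 11.8
ee_pos: [0.6501, -0.1661, 0.316]
eef_rot: [0.997, -0.075, -0.0, -0.0]
ft_force: [-0.4, -0.3, -0.1]
width: 0.0008
grip_force: 0.0
```

```bash
python3 -c "from h import *; st()"
```

```text
t 11.8 brake xy mm [  89.9 -179.2] tip z 133.8 yaw err 0.0003 F brake [-0.3 -0.3] -0.1 w 0.0008
```

Emit:
{"method": "move_arm", "body": {
  "steps": [
    {"dx":0,"dy":0,"dz":2.4,"spin":0},
    {"dx":0,"dy":0,"dz":2,"spin":0},
    {"dx":0,"dy":0,"dz":0,"spin":0},
    {"dx":0,"dy":-0.5,"dz":0,"spin":0},
    {"dx":0,"dy":-0.5,"dz":0,"spin":0},
    {"dx":0,"dy":-0.5,"dz":0,"spin":0},
    {"dx":0,"dy":-0.5,"dz":0,"spin":0},
    {"dx":0,"dy":-1,"dz":0,"spin":0},
    {"dx":0,"dy":-1,"dz":0,"spin":0},
    {"dx":0,"dy":-1,"dz":0,"spin":0},
    {"dx":0,"dy":-1,"dz":0,"spin":0},
    {"dx":0,"dy":0,"dz":0,"spin":0}
  ]
}}

```text
time: 13.0
ee_pos: [0.6593, -0.1048, 0.2729]
eef_rot: [0.997, -0.074, 0.0, -0.001]
ft_force: [-0.3, 0.6, -0.0]
width: 0.0006
grip_force: 0.0
```

```bash
python3 -c "from h import *; st()"
```

```text
t 13.0 brake xy mm [  89.9 -117.2] tip z 90.7 yaw err 0.0025 F brake [-0.4  0.6] -0.0 w 0.0006
```

Emit:
{"method": "move_arm", "body": {
  "steps": [
    {"dx":0,"dy":-1.5,"dz":0,"spin":0},
    {"dx":0,"dy":-1.5,"dz":0,"spin":0},
    {"dx":0,"dy":-1.5,"dz":0,"spin":0},
    {"dx":0,"dy":-1.5,"dz":0,"spin":0},
    {"dx":0,"dy":-1.5,"dz":0,"spin":0},
    {"dx":0,"dy":-1.5,"dz":0,"spin":0},
    {"dx":0,"dy":-1.5,"dz":0,"spin":0},
    {"dx":0,"dy":-1.5,"dz":0,"spin":0},
    {"dx":0,"dy":-1.5,"dz":0,"spin":0},
    {"dx":0,"dy":-1.5,"dz":0,"spin":0},
    {"dx":0,"dy":0,"dz":0,"spin":0},
    {"dx":0,"dy":0,"dz":0,"spin":0}
  ]
}}

```text
time: 14.2
ee_pos: [0.6816, 0.0416, 0.2729]
eef_rot: [0.997, -0.075, 0.0, -0.0]
ft_force: [0.3, -0.4, 0.4]
width: 0.0005
grip_force: 0.0
```

```bash
python3 - <<'E'
from h import *
st()
c=cam("scene"); a=c["img"][190:390,210:450]; cv2.imwrite('pics/c7.png',cv2.cvtColor(cv2.resize(a,None,fx=3,fy=3,interpolation=cv2.INTER_CUBIC),4))
E
```

```text
t 14.2 brake xy mm [90.  30.9] tip z 90.7 yaw err 0.0007 F brake [ 0.4 -0.4] 0.4 w 0.0005
```

View pics/c7.png

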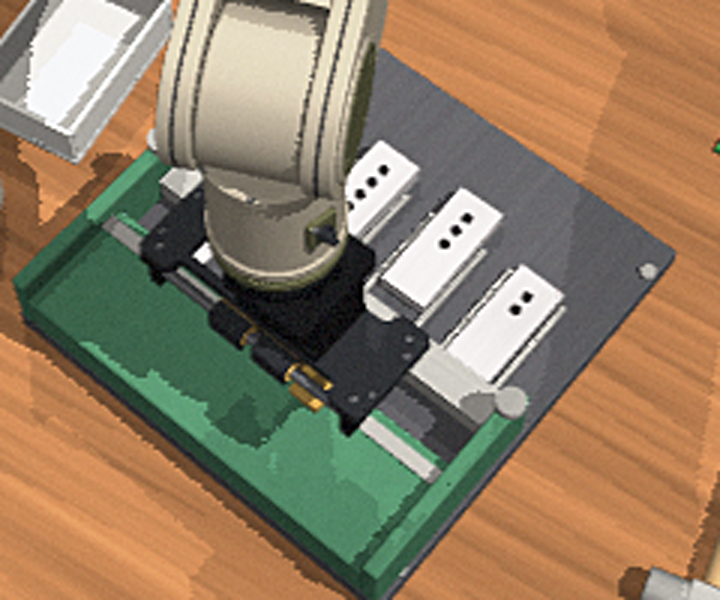

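The pointer is following the fingers: its brass is at (310,390) and the finger is just behind it. I push on to about 5 mm short, then back off and measure.

Emit:
{"method": "move_arm", "body": {
  "steps": [
    {"dx":0,"dy":-1,"dz":0,"spin":0},
    {"dx":0,"dy":-1,"dz":0,"spin":0},
    {"dx":0,"dy":-1,"dz":0,"spin":0},
    {"dx":0,"dy":-1,"dz":0,"spin":0},
    {"dx":0,"dy":-0.7,"dz":0,"spin":0},
    {"dx":0,"dy":-0.4,"dz":0,"spin":0},
    {"dx":0,"dy":-0.2,"dz":0,"spin":0},
    {"dx":0,"dy":0,"dz":0,"spin":0},
    {"dx":0,"dy":0,"dz":0,"spin":0}
  ]
}}

```text
time: 15.15
ee_pos: [0.6892, 0.0936, 0.2726]
eef_rot: [0.997, -0.075, -0.0, -0.0]
ft_force: [0.4, -0.0, 0.2]
width: 0.0002
grip_force: 0.0
```

```bash
python3 -c "from h import *; st()"
```

```text
t 15.15 brake xy mm [89.8 83.4] tip z 90.4 yaw err -0.0002 F brake [0.4 0. ] 0.2 w 0.0002
```

Emit:
{"method": "move_arm", "body": {
  "steps": [
    {"dx":0,"dy":1,"dz":0,"spin":0},
    {"dx":0,"dy":3,"dz":0,"spin":0},
    {"dx":0,"dy":3,"dz":-3,"spin":0},
    {"dx":0,"dy":4,"dz":-3,"spin":0},
    {"dx":0,"dy":4,"dz":-2,"spin":0},
    {"dx":0,"dy":0,"dz":0,"spin":0}
  ]
}}

```text
time: 15.75
ee_pos: [0.6668, -0.0633, 0.3562]
eef_rot: [0.997, -0.08, 0.003, 0.002]
ft_force: [1.2, -0.9, 0.7]
width: 0.0004
grip_force: 0.0
```

```bash
python3 - <<'E'
from h import *
st()
for n,b in (("scene",(190,390,210,450)),("side",(170,370,150,400))):
    c=cam(n); a=c["img"][b[0]:b[1],b[2]:b[3]]
    hsv=cv2.cvtColor(a,cv2.COLOR_RGB2HSV); m=cv2.inRange(hsv,(16,130,90),(30,255,255))
    k,l,s,ct=cv2.connectedComponentsWithStats(m)
    for i in range(1,k):
        if s[i,4]>25:
            x,y,w,h,A=s[i]; print(n,"bbox",x,y,w,h,A)
            ys,xs=np.nonzero(l==i); top=ys<ys.min()+3
            u,v=xs[top].mean()+b[2],ys.min()+1.5+b[0]
            print(" top at z=.112 ->",(M@(unproj(c,u,v,.112)[:2]-P[:2])*1e3).round(1))
    if n=="scene": cv2.imwrite('pics/c8.png',cv2.cvtColor(cv2.resize(a,None,fx=3,fy=3,interpolation=cv2.INTER_CUBIC),4))
E
```

```text
t 15.75 brake xy mm [ 91.  -75.1] tip z 174.0 yaw err -0.0103 F brake [ 1.3 -0.7] 0.7 w 0.0004
scene bbox 114 129 21 22 188
 top at z=.112 -> [ 66.8 110. ]
side bbox 48 101 29 27 304
 top at z=.112 -> [85.3 98.5]
```

View pics/c8.png

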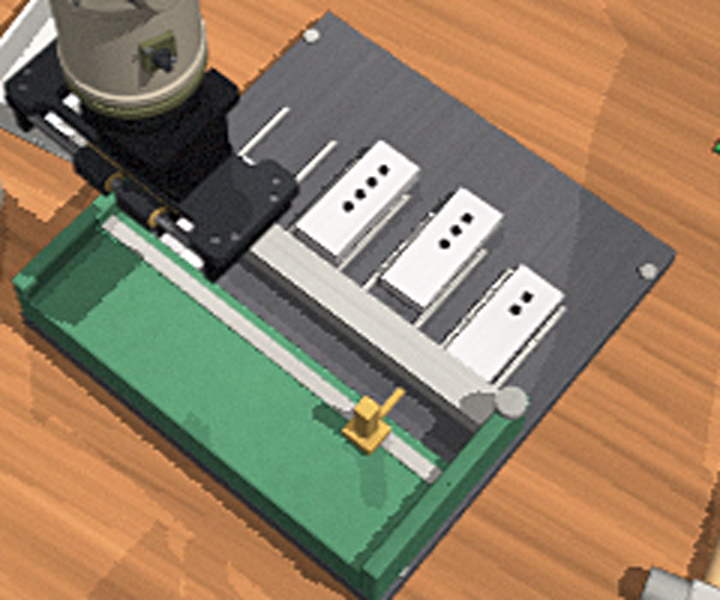

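```bash
python3 - <<'E'
from h import *
c=cam("scene")
B=lambda u,v,z:(M@(unproj(c,210+u/3,190+v/3,z)[:2]-P[:2])*1e3).round(1)
print("fin",B(366,404,.112),"tail g2",B(519,264,.03),B(564,298,.03),"dots",B(515,310,.03),B(527,297,.03))
E
```

```text
fin [87.6 99.5] tail g2 [-100.3   93.2] [-99.5 136.2] dots [-68.  114.3] [-82.3 114.6]
```

Plate 2's tail is at x ≈ -100 mm, so its nose sits at the bar's edge. The fin is at y ≈ 100 mm and the plate at about 113.5 mm, so it needs 13.5 mm more.

Emit:
{"method": "move_arm", "body": {
  "steps": [
    {"dx":0,"dy":-4,"dz":2,"spin":0},
    {"dx":0,"dy":-4,"dz":3,"spin":0},
    {"dx":0,"dy":-4,"dz":3,"spin":0},
    {"dx":0,"dy":-1,"dz":0.3,"spin":0},
    {"dx":0,"dy":0,"dz":0,"spin":0},
    {"dx":0,"dy":0,"dz":0,"spin":0}
  ]
}}

```text
time: 16.5
ee_pos: [0.6865, 0.0732, 0.27]
eef_rot: [0.997, -0.075, 0.0, 0.0]
ft_force: [-0.1, 0.1, 0.1]
width: 0.0003
grip_force: 0.0
```

```bash
python3 -c "from h import *; st()"
```

```text
t 16.5 brake xy mm [90.1 62.9] tip z 87.8 yaw err 0.0 F brake [-0.1  0. ] 0.1 w 0.0003
```

Next: push to tool y = 97 (3.4 cm), then back off and lift.

Emit:
{"method": "move_arm", "body": {
  "steps": [
    {"dx":0,"dy":-0.8,"dz":0,"spin":0},
    {"dx":0,"dy":-0.8,"dz":0,"spin":0},
    {"dx":0,"dy":-0.6,"dz":0,"spin":0},
    {"dx":0,"dy":-0.5,"dz":0,"spin":0},
    {"dx":0,"dy":-0.4,"dz":0,"spin":0},
    {"dx":0,"dy":-0.3,"dz":0,"spin":0},
    {"dx":0,"dy":0,"dz":0,"spin":0},
    {"dx":0,"dy":0,"dz":0,"spin":0}
  ]
}}

```text
time: 17.3
ee_pos: [0.6914, 0.1075, 0.2695]
eef_rot: [0.997, -0.075, -0.0, -0.0]
ft_force: [-0.7, 0.1, -0.2]
width: 0.0005
grip_force: 0.0
```

Emit:
{"method": "move_arm", "body": {
  "steps": [
    {"dx":0,"dy":1,"dz":0,"spin":0},
    {"dx":0,"dy":3,"dz":0,"spin":0},
    {"dx":0,"dy":3,"dz":-3,"spin":0},
    {"dx":0,"dy":4,"dz":-3,"spin":0},
    {"dx":0,"dy":4,"dz":-2,"spin":0},
    {"dx":0,"dy":0,"dz":0,"spin":0},
    {"dx":0,"dy":0,"dz":0,"spin":0},
    {"dx":0,"dy":0,"dz":0,"spin":0}
  ]
}}

```text
time: 18.1
ee_pos: [0.6687, -0.0401, 0.349]
eef_rot: [0.997, -0.074, -0.001, -0.0]
ft_force: [0.2, 1.0, 0.1]
width: 0.0004
grip_force: 0.0
```

```bash
python3 - <<'E'
from h import *
st()
b=(190,390,210,450)
c=cam("scene"); a=c["img"][b[0]:b[1],b[2]:b[3]]; cv2.imwrite('pics/c9.png',cv2.cvtColor(cv2.resize(a,None,fx=3,fy=3,interpolation=cv2.INTER_CUBIC),4))
B=lambda u,v,z:(M@(unproj(c,u,v,z)[:2]-P[:2])*1e3).round(1)
m=cv2.inRange(cv2.cvtColor(a,cv2.COLOR_RGB2HSV),(16,130,90),(30,255,255)); k,l,s,_=cv2.connectedComponentsWithStats(m); print(s[1:][s[1:,4]>25])
o=(M.T@[.091,.113])+P[:2]; print("expected fin px",(proj(c,[*o,.112])-[210,190])*3)
E
```

```text
t 18.1 brake xy mm [ 89.5 -51.8] tip z 166.8 yaw err 0.001 F brake [0. 1.] 0.1 w 0.0004
[[120 134  20  22 189]]
expected fin px [378.17997156 419.77295388]
```

View pics/c9.png

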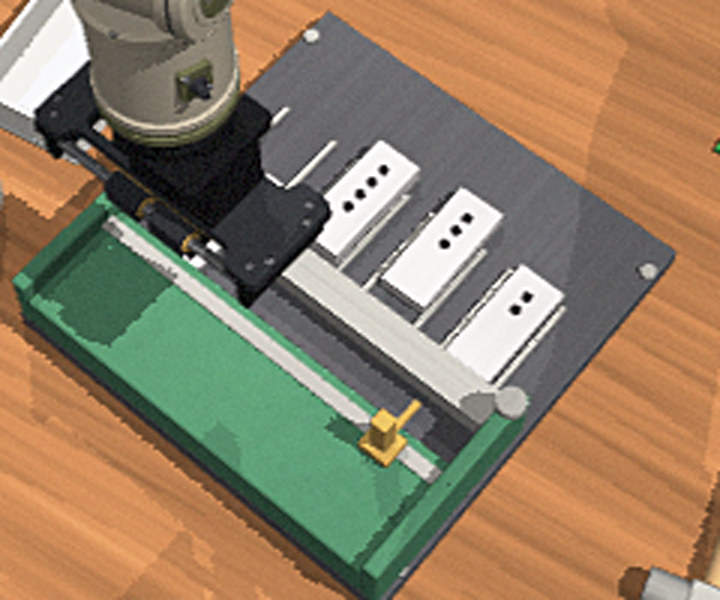

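The fin top at (383,417) gives y ≈ 114 mm, within about 1 mm of plate 2's centreline. The arm is clear of everything.

```bash
python3 -c "from h import *; print(job.close_job())"
```

```text
the job is handed in; nothing more can be done
None
```

I handed the job in, with no verdict shown: plate 1 went under the bar, plate 2 bound at its front edge at about 24 N (so the gap is between 6 and 10 mm), plates 3 and 4 were left where they lay, and the pointer stands within about 1 mm of plate 2's centreline by camera.

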